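Closing time at reception: everything back on charge

ROBOT

A 7-joint arm with a two-finger parallel gripper is mounted at the origin on the work surface. World frame = base frame: x ahead of the robot, y to its left, z up, the work surface at z = 0. Lengths are in m, angles in degrees, forces in N, time in s.
With the tool pointing down it reaches from about 0.425 to 0.875 m from the base axis. Payload 4.7 kg.
Tool frame: the origin (TCP) lies at the very end of the fingers, on their centre line; the grasp point (between the pads) lies 19 mm behind it; z points along the fingers, y is the line along which they close (so a half turn about z gives the same grasp; the last joint's range is limited). The gripper opens to 87 mm and grips with 3 to 60 N. Pads are 19 mm wide; open, the fingers measure 117 mm over their backs; the gripper's body (75 mm by 190 mm) begins 51 mm behind the grasp point.
Start: joints at [-72.645, 18.392, -4.016, 83.108, 1.295, 78.541, -3.26], TCP at [0.185, 0.623, 0.223] pointing down, gripper open.
Joint ranges: [-163.93, 163.93], [-17.29, 119.83], [-79.2, 71.16], [3.27, 140.29], [-89.18, 269.18], [5.43, 117.66], [-154.24, 154.24]. Speed limits (degrees/s): [147.25, 147.25, 180, 180, 180, 180, 180].

INTERFACE

Orientations are given as [roll, pitch, yaw] about the fixed x, y, z axes, in that order (R = Rz(yaw) Ry(pitch) Rx(roll)).
In Python, from cell import get_obs, read_camera, sign_off, silhouettes gives the robot as it stands.
- The arm moves only by the tool play_rows, never from a script. Its argument "steps" is a list that holds one entry, the list of rows, each a list of 7 numbers: the shift along the tool's x, y, z in m, then the turn, a rotation vector about the tool's x, y, z in rad, then the finger opening in m, from 0 to 0.087. A call has 1 to 12 rows; each row shifts and turns the commanded pose from where the row before left it, along the tool's axes as they then stand; what a row does not reach is not made up. A row lasts 1/10 s, in which the tool goes at most 50 mm and 8.59 degrees, less where a joint would pass 70% of its speed; a pose out of reach is approached as far as the arm can. A call is refused whole if a number of a shift passes 0.05 or a number of a turn 0.15, either way. A call with a gripper value outside its range is refused whole. The fingers move at their own pace and stop on an object; "force" is the grip in N (left out, the last holds). Time passes only in rows, so rows that do not move let the fingers close. It gives the time, the measured TCP pose, the force, the opening and the grip force at its end, in the units of the state.
- get_obs(): the state, without advancing time (a new reading comes with each control period).
- read_camera(name): name is "side" or "top" or "wrist"; returns a dict with "frame" (420x560x3 uint8, red, green, blue), "intrinsics" (3x3 intrinsics, pixels), "k1" (the pictures are not rectified: a ray, as slopes to the right and down, at radius r is drawn at 1 + k1 r^2 times it, then the intrinsics apply), "view" (4x4, takes a point from world to camera coordinates). Camera axes: x right, y up, looking along -z (the intrinsics and any distortion apply to the point x, -y, -z); pixel columns grow to the right and rows downward; lengths in m; the calibration is good to about 2 mm. A picture is of the moment at which its call begins. There is no depth.
- sign_off(): hands the job in; it is judged then, once.
Trained networks look in the newest picture that a camera, given by its name, has taken for a name from the list of things; names that differ only in an ending like _2 or _b are one class to them, and where a whole thing is asked for, a point or a joint stands for the part that bears it (a point fixed in the world has none). Each returns a list of dicts, best first, with "p" (0 to 1); they miss things now and then, are a little off and sometimes report something else, mostly with a low value. They report only what shows in the picture. A call takes as long as a camera call. They do not tell look-alikes from the thing itself.
- silhouettes(camera, name): "pixels" (420x560 bool, what is visible of it) and "extent" ([left, top, right, bottom] in pixels, round what is visible of it).
The state is a dict: "time_s": time; "qpos": joint angles; "joint_velocities": joint speeds; "effort": joint torques, N m; "tool_pos": TCP position; "tool_rot": TCP orientation; "force": force on the tool from outside, world axes, zero at the start; "wrist_torque": the same for the moment, N m; "grip_width": finger opening in m; "grasp_force": force on a finger pad.
Only numpy, scipy, OpenCV 4.12 (cv2) and the standard library are available. Lean on these libraries where they do the work, as an engineer would, in place of code of your own. Each camera call takes 0.05 s, during which the arm holds its last target. There are 200 camera calls.

TASK

The front desk is closing: put the two-way radio, the torch, the cordless phone handset and the card reader each on its own charger, the one whose pocket has its shape and size. Each must be fully home on the floor of its pocket and let go: radio and torch upright, handset and reader lying flat with the keys up, and radio, handset and reader the right way round (fronts and top ends the same way as their chargers). Leave the pen cup standing where it is.

Things in the scene. Friction and masses are not known exactly. Their poses are not given: they have to be found in the camera images.
- radio_center (a point): Centre of the two-way radio's body (half-way up). Black box standing upright, 32 (x) x 56 (y) x 100 (z) mm, 0.22 kg; on its top a stub antenna 26 mm high, 13 mm thick, 17 mm to +y, and a knob 9 mm high, 10 mm to -y. Axes: z up; -x the front with speaker bars and screen, at the start roughly towards the robot; +x the back with belt clip.
- torch_center (a point): Centre of the rechargeable torch (half-way up). Round, aluminium, 130 mm tall, standing on its tail with the lens up, 0.24 kg; z up its axis; barrel 42 mm across up to 80 mm from the tail, widening to a head 50 mm across from 94 mm to the top. It may face any way about its axis.
- handset_center (a point): Centre of the cordless phone handset (half-way up). White slim slab lying on its back on the counter, keys up, 46 (x) x 140 (y) x 26 (z) mm (24 mm thick along the middle), 0.14 kg. Own axes: z up, +y the top end with the earpiece and screen, -y the foot end with the charging contacts below.
- reader_center (a point): Centre of the card payment reader (half-way up). Black slab lying on the counter, keys up, 60 (x) x 100 (y) x 22 (z) mm, 0.18 kg. Own axes: z up, +y the top end with the grey screen, -y the end with the card slot.
- radio_charger: The radio's charger, fixed: black housing 104 (x) x 100 (y) mm with a deep oblong pocket. Origin: centre of its underside; z up; -x the front, a low step with two small lamps, roughly towards the robot. Pocket centre 15 mm to +x; pocket 48 (x) x 72 (y) mm, floor at z 12 mm, walls straight to z 35, flaring out to the rim at z 52. The radio goes in upright, axes along the charger's.
- torch_charger: The torch's charger, fixed: grey base 104 (x) x 86 (y) x 10 mm with a round cup. Origin: centre of its underside; z up; -x the front with two small lamps. Cup axis 15 mm to +x; bore 52 mm across, floor at z 10 mm, widening from z 32 to 70 mm across at the rim, z 46. The torch goes in tail down.
- handset_charger: The handset's charger, fixed: white cradle 78 (x) x 196 (y) mm. Origin: centre of its underside; z up; -y the end with a raised step and two small lamps, for the handset's foot. Pocket centre 12 mm to +y; pocket 56 (x) x 150 (y) mm, floor at z 14 mm, lips 10 mm high leaning outward; the middle 106 mm of its long sides is open. The handset lies in it keys up, axes along the charger's.
- reader_charger: The card reader's charger, fixed: black dock 92 (x) x 156 (y) mm. Origin: centre of its underside; z up; -y the end with a raised step and two small lamps (card-slot end). Pocket centre 12 mm to +y; pocket 70 (x) x 110 (y) mm, floor at z 12 mm, lips 10 mm high leaning outward; the middle 66 mm of its long sides is open. The reader lies in it keys up, axes along the charger's.
- pen_cup: Dark steel pen cup, 72 mm across, 95 mm tall, with pens standing in it up to 150 mm above the counter, loose, among the things to be charged. Origin: centre of its underside, z up. To be left alone.
Mind the look-alikes: they are no part of the job. Leave any purple look-alike of the part that bears handset_center alone.

How it is judged (in metres and radians):
At the end, for the whole second after the job is handed in: Each thing rests in its own charger: centre within 10 mm (each charger axis) of the pocket's centre, within 4 mm of its height on the pocket floor, within 0.12 rad of upright or flat, keys up; radio, handset, reader within 0.25 rad of the charger's direction, right way round; all released, at rest (x of radio_center in the frame of radio_charger between 0.005 and 0.025 m and y of radio_center in the frame of radio_charger between -0.01 and 0.01 m and z of radio_center in the frame of radio_charger between 0.058 and 0.066 m and angle between each of radio_center, torch_center, handset_center, reader_center's own z axis and vertical below 0.12 rad and angle between the y axis of radio_center and the y axis of radio_charger, either way round below 0.25 rad and x of radio_charger in the frame of radio_center below -0.003 m and linear speed of each of radio, torch, handset, reader below 0.02 m/s and x of torch_center in the frame of torch_charger between 0.005 and 0.025 m and y of torch_center in the frame of torch_charger between -0.01 and 0.01 m and z of torch_center in the frame of torch_charger between 0.071 and 0.079 m and x of handset_center in the frame of handset_charger between -0.01 and 0.01 m and y of handset_center in the frame of handset_charger between 0.002 and 0.022 m and z of handset_center in the frame of handset_charger between 0.023 and 0.031 m and angle between the y axis of handset_center and the y axis of handset_charger, either way round below 0.25 rad and y of handset_charger in the frame of handset_center below 0 m and x of reader_center in the frame of reader_charger between -0.01 and 0.01 m and y of reader_center in the frame of reader_charger between 0.002 and 0.022 m and z of reader_center in the frame of reader_charger between 0.019 and 0.027 m and angle between the y axis of reader_center and the y axis of reader_charger, either way round below 0.25 rad and y of reader_charger in the frame of reader_center below 0 m); the robot touches nothing.
It fails at once if the pen cup is knocked over or pushed more than 40 mm (distance of pen_cup from where it was at the start of the episode above 0.04 m or angle between pen_cup's own z axis and vertical above 0.5 rad).
It also fails if it takes over 134 s, if anything falls off the work surface, if the arm or the gripper's body presses on something with over 40 N, if the wrist force passes 120 N, or if a joint passes its speed limit or range.

## Working session

There is one attempt and no reset: what is moved stays moved. The work goes in short steps, Python scripts to look and compute and a tool call to move; the robot and the scene stay as the last step left them, time stands still between calls to the robot, and variables do not carry over. Pictures are saved under pics/ and viewed, at most 14 in all, crops included, and the job is handed in when it is done.

Besides the shell and the picture viewer there is one more tool, called after "Request:" by a JSON object that holds its "api" and its "payload". play_rows: Moves the arm, as the interface text tells. Its arguments: {"type":"object","properties":{"steps":{"type":"array","items":{"type":"array","items":{"type":"array","items":{"type":"number"}}}},"force":{"type":"number"}},"required":["steps"]}

```bash
mkdir -p pics; ls; cat > h.py <<'E'
import numpy as np, cv2
from cell import get_obs, read_camera, sign_off, silhouettes
def ray(c,uv):
    K=np.array(c["intrinsics"]);k=c["k1"]
    d=np.array([(uv[0]-K[0,2])/K[0,0],(uv[1]-K[1,2])/K[1,1]])
    s=d.copy()
    for _ in range(30): s=d/(1+k*(s@s))
    V=np.array(c["view"]);R=V[:3,:3];o=-R.T@V[:3,3]
    return o,R.T@np.array([s[0],-s[1],-1])
def onz(c,uv,z):
    o,d=ray(c,uv);return (o+d*(z-o[2])/d[2])[:2]
def proj(c,P):
    P=np.atleast_2d(P);V=np.array(c["view"]);K=np.array(c["intrinsics"])
    q=P@V[:3,:3].T+V[:3,3];s=np.c_[q[:,0]/-q[:,2],-q[:,1]/-q[:,2]]
    s=s*(1+c["k1"]*(s**2).sum(1))[:,None]
    return s*[K[0,0],K[1,1]]+[K[0,2],K[1,2]]
def save(c,n,crop=None,f=1):
    im=c["frame"][:,:,::-1]
    if crop: im=im[crop[1]:crop[3],crop[0]:crop[2]]
    cv2.imwrite("pics/"+n,cv2.resize(im,None,fx=f,fy=f,interpolation=cv2.INTER_CUBIC))
E
python3 - <<'E'
from h import *
import pickle
C={}
for n in("top","side"):
    c=read_camera(n);C[n]=c;save(c,n+"0.png",f=1.42)
    print(n,np.round(c["view"],3).tolist(),c["intrinsics"],c["k1"])
    for t in "radio_center torch_center handset_center reader_center radio_charger torch_charger handset_charger reader_charger pen_cup".split():
        for d in silhouettes(n,t)[:3]:
            ys,xs=np.nonzero(d["pixels"]);C[n,t,round(d["p"],3)]=d["pixels"]
            print(t,round(d["p"],2),d["extent"],xs.mean().round(1),ys.mean().round(1),onz(c,(xs.mean(),ys.mean()),0.02).round(3))
pickle.dump(C,open("c0.pkl","wb"))
print(get_obs())
E
```

```text
pics
top [[-0.024, -0.999, -0.028, 0.044], [0.994, -0.027, 0.11, -0.419], [-0.111, -0.026, 0.993, -1.033], [0.0, 0.0, 0.0, 1.0]] [[383.23367777   0.         283.09579996]
 [  0.         383.23367777 206.97138812]
 [  0.           0.           1.        ]] -0.08850051462448878
radio_center 0.58 [151.2, 189.0, 181.4, 207.7] 165.4 200.0 [0.449 0.366]
torch_center 0.59 [351.4, 179.0, 379.1, 206.4] 365.5 192.3 [ 0.455 -0.196]
handset_center 0.92 [188.5, 242.3, 244.8, 270.9] 214.9 255.5 [0.291 0.225]
handset_center 0.88 [132.1, 253.7, 175.6, 298.0] 153.1 275.8 [0.238 0.399]
handset_center 0.64 [204.9, 187.1, 260.1, 214.9] 230.1 201.1 [0.441 0.181]
reader_center 0.61 [273.3, 189.6, 314.9, 213.0] 296.4 199.7 [ 0.44  -0.004]
radio_charger 0.87 [312.4, 115.5, 351.1, 159.0] 333.6 138.0 [ 0.613 -0.114]
torch_charger 0.86 [229.8, 124.5, 266.0, 167.9] 248.0 147.8 [0.592 0.129]
handset_charger 0.73 [136.7, 132.2, 207.0, 171.0] 170.5 151.6 [0.589 0.353]
handset_charger 0.41 [276.7, 185.8, 316.9, 214.0] 296.4 199.9 [ 0.439 -0.003]
reader_charger 0.63 [354.3, 177.1, 378.9, 204.6] 365.9 192.1 [ 0.456 -
[... 1544 characters left out ...]
': 1.0, 'qpos': array([-72.64592836,  18.39101334,  -4.01590786,  83.10770312,
         1.29600984,  78.54074667,  -3.26017438]), 'joint_velocities': array([-0.1064322 , -0.02811827,  0.00282783, -0.09808946,  0.07995717,
        0.03546465, -0.04334243]), 'effort': array([-9.73967763e-04, -4.91125095e+01, -4.03056135e-01, -3.12775719e+01,
       -6.35815342e-02,  3.38963745e-02,  6.24088045e-06]), 'tool_pos': array([0.18515475, 0.62309338, 0.2225955 ]), 'tool_rot': array([1.79994275e+02, 3.79090599e-03, 1.63454572e+02]), 'force': array([0.02481836, 0.57752716, 0.26192802]), 'wrist_torque': array([ 0.00780067, -0.00668412, -0.07054645]), 'grasp_force': 0.0, 'grip_width': 0.08695240746962574}
```

View pictures.

View pics/top0.png

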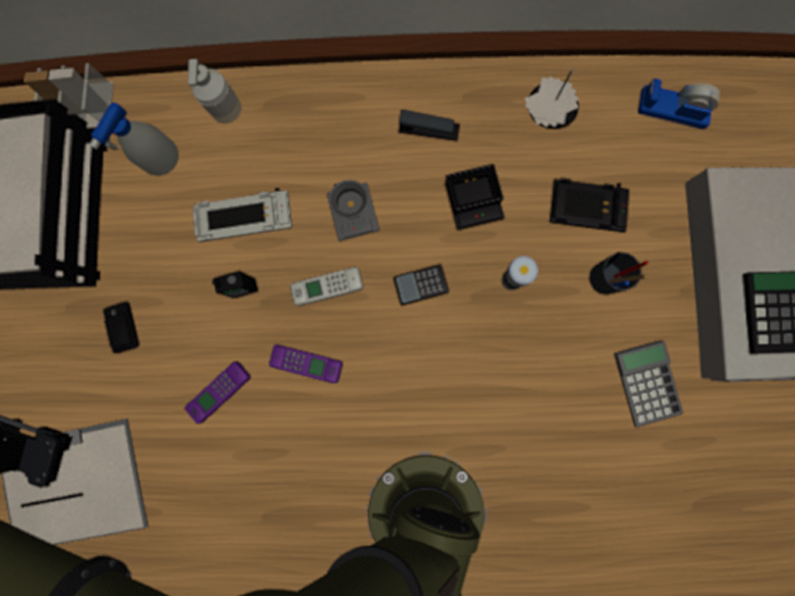

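View pics/side0.png

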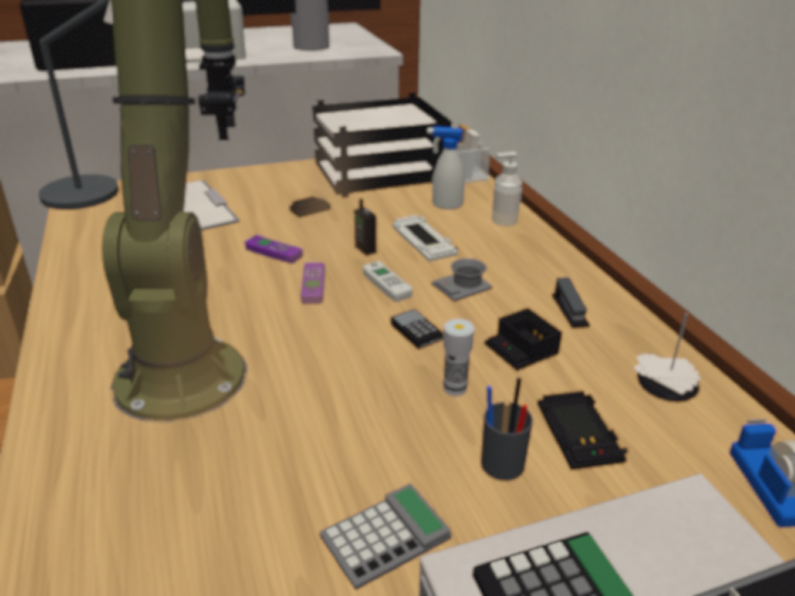

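Top view: the white handset (px ~230,201), reader (296,200), torch (366,192), radio (165,200) and pen cup (434,192) are in a row. The chargers stand behind them, in the same order of orientation: screens and top ends to the left, lamps to the right for the slabs. The purple handsets at (215,255) and (153,276) are the look-alikes. Next I fit poses with models.

```bash
cat > fit.py <<'E'
from h import *
from scipy.optimize import minimize
def box(x0,x1,y0,y1,z0,z1): return np.array([[x,y,z] for x in(x0,x1) for y in(y0,y1) for z in(z0,z1)],float)/1000
def cyl(r,z0,z1,cx=0,cy=0,r1=None):
    a=np.linspace(0,2*np.pi,24,endpoint=False);r1=r1 or r
    return np.array([[cx+q*np.cos(t),cy+q*np.sin(t),z] for q,z in((r,z0),(r1,z1)) for t in a])/1000
def sb(hx,hy,z0,z1,cx=0,cy=0): return box(cx-hx,cx+hx,cy-hy,cy+hy,z0,z1)
M=dict(radio_center=[sb(16,28,0,100),cyl(6.5,100,126,0,17),cyl(6,100,109,0,-10)],
 torch_center=[cyl(21,0,80),cyl(21,80,94,r1=25),cyl(25,94,130)],
 handset_center=[sb(23,70,0,26)],reader_center=[sb(30,50,0,22)],
 radio_charger=[box(-52,52,-50,50,0,15),box(-18,52,-50,50,0,52)],
 torch_charger=[sb(52,43,0,10),cyl(37,0,46,15)],
 handset_charger=[sb(39,98,0,18),sb(39,98,0,22)],reader_charger=[sb(46,78,0,20)],
 pen_cup=[cyl(36,0,95)])
def world(p,q):
    c,s=np.cos(q[2]),np.sin(q[2]);return np.c_[p[:,0]*c-p[:,1]*s+q[0],p[:,0]*s+p[:,1]*c+q[1],p[:,2]]
S=4
def render(c,n,q):
    im=np.zeros((420*S,560*S),np.uint8)
    for p in M[n]:
        h=cv2.convexHull(((proj(c,world(p,q))+.5)*S*16).astype(np.int32).reshape(-1,1,2));cv2.fillConvexPoly(im,h,255,shift=4)
    return cv2.resize(im,(560,420),interpolation=cv2.INTER_AREA)/255.
def iou(c,n,q,m):
    r=render(c,n,q);return np.minimum(r,m).sum()/np.maximum(r,m).sum()
def fit(cms,n,q0,yaw=True):
    def f(v):
        q=[v[0],v[1],v[2] if yaw else 0]
        return -sum(iou(c,n,q,m) for c,m in cms)
    s=np.array([q0]+[np.add(q0,d) for d in((.01,0,0),(0,.01,0),(0,0,.15))])
    if not yaw: s=s[:3,:2]
    r=minimize(f,s[0],method="Nelder-Mead",options=dict(initial_simplex=s,xatol=2e-4,fatol=1e-4))
    q=r.x if yaw else np.r_[r.x,0]
    return q,[round(iou(c,n,q,m),3) for c,m in cms]
E
python3 - <<'E'
from fit import *
import pickle
C=pickle.load(open("c0.pkl","rb"))
Q=dict(radio_center=(.44,.36,0),torch_center=(.45,-.19,0),handset_center=(.441,.181,.1),reader_center=(.44,-.004,.1),radio_charger=(.6,-.114,0),torch_charger=(.59,.129,0),handset_charger=(.589,.353,.1),reader_charger=(.589,-.342,0),pen_cup=(.45,-.36,0))
for n,q in Q.items():
    ms=[]
    for cam in("top","side"):
        k=[k for k in C if isinstance(k,tuple) and k[:2]==(cam,n)]
        if k:
            m=max((C[x].astype(float) for x in k),key=lambda m:iou(C[cam],n,q,m)); ms.append((C[cam],m))
    for sub in (ms,ms[:1],ms[1:]):
        r,i=fit(sub,n,q,n not in("torch_center","pen_cup"));print(n,r[:2].round(4),np.degrees(r[2]).round(1),i)
E
```

```text
radio_center [0.4417 0.355 ] 6.7 [np.float64(0.79), np.float64(0.899)]
radio_center [0.4446 0.3539] 2.8 [np.float64(0.83)]
radio_center [0.4415 0.3567] 7.1 [np.float64(0.907)]
torch_center [ 0.4444 -0.1814] 0.0 [np.float64(0.931), np.float64(0.94)]
torch_center [ 0.4455 -0.1815] 0.0 [np.float64(0.94)]
torch_center [ 0.4432 -0.1837] 0.0 [np.float64(0.942)]
handset_center [0.4408 0.1833] 13.0 [np.float64(0.925), np.float64(0.862)]
handset_center [0.4421 0.1824] 13.1 [np.float64(0.937)]
handset_center [0.4381 0.1863] 11.7 [np.float64(0.884)]
reader_center [ 0.4393 -0.0025] 13.3 [np.float64(0.914), np.float64(0.912)]
reader_center [ 0.4404 -0.0024] 13.6 [np.float64(0.926)]
reader_center [ 0.4371 -0.0037] 14.1 [np.float64(0.935)]
radio_charger [ 0.608  -0.1132] 13.5 [np.float64(0.94), np.float64(0.948)]
radio_charger [ 0.6089 -0.1129] 13.5 [np.float64(0.945)]
radio_charger [ 0.6061 -0.1144] 13.9 [np.float64(0.955)]
torch_charger [0.5929 0.1307] 13.8 [np.float64(0.95), np.float64(0.909)]
torch_charger [0.5936 0.1304] 13.0 [np.float64(0.953)]
torch_charger [0.5908 0.1312] 14.2 [np.float64(0.92)]
handset_charger [0.5895 0.357 ] 6.1 [np.float64(0.921), np.float64(0.883)]
handset_charger [0.5916 0.3569] 6.0 [np.float64(0.929)]
handset_charger [0.5876 0.3571] 5.5 [np.float64(0.89)]
reader_charger [ 0.5923 -0.3451] -9.0 [np.float64(0.926), np.float64(0.935)]
reader_charger [ 0.5928 -0.3446] -8.3 [np.float64(0.928)]
reader_charger [ 0.5922 -0.3452] -9.0 [np.float64(0.934)]
pen_cup [ 0.4434 -0.3716] 0.0 [np.float64(0.896), np.float64(0.849)]
pen_cup [ 0.4448 -0.3739] 0.0 [np.float64(0.914)]
pen_cup [ 0.4447 -0.3651] 0.0 [np.float64(0.889)]
```

Request:
{"api": "play_rows", "payload": {"steps": [[[0, 0, 0, 0, 0, -0.135, 0.087], [0, 0, 0, 0, 0, -0.135, 0.087], [0, 0, 0, 0, 0, -0.135, 0.087], [-0.028, -0.037, 0, 0, 0, 0, 0.087], [-0.028, -0.037, 0, 0, 0, 0, 0.087], [-0.028, -0.037, 0, 0, 0, 0, 0.087], [-0.028, -0.037, 0, 0, 0, 0, 0.087], [-0.028, -0.037, 0, 0, 0, 0, 0.087], [-0.028, -0.037, 0, 0, 0, 0, 0.087], [-0.028, -0.037, 0, 0, 0, 0, 0.087], [-0.028, -0.037, 0, 0, 0, 0, 0.087], [0, 0, 0, 0, 0, 0, 0.087]]]}}

```text
time_s: 2.2
tool_pos: [0.4481, 0.3476, 0.223]
tool_rot: [-179.8, 0.2, -174.0]
force: [-0.2, 0.2, -0.2]
grip_width: 0.0871
grasp_force: 0.0
```

```bash
cat > mv.py <<'E'
from h import *
def plan(x,y,z,yaw):
    o=get_obs();p=np.array(o["tool_pos"]);a=o["tool_rot"][2]
    d=(yaw-a+180)%360-180;t=np.radians(yaw)
    w=np.array([x,y,z])-p
    v=np.array([w[0]*np.cos(t)+w[1]*np.sin(t),w[0]*np.sin(t)-w[1]*np.cos(t),-w[2]])
    print("now",p.round(4),np.round(o["tool_rot"],2),"| turn tz rad",round(-np.radians(d),4),"rows",int(np.ceil(abs(d)/8.5)),"| tool shift",v.round(4),"rows",round(np.linalg.norm(v)/.05,1),"per-8",(v/8).round(4))
    return v
E
python3 - <<'E'
from fit import *
from mv import plan
plan(.4417,.355,.223,186.7)
c=read_camera("wrist");save(c,"w1.png")
print(np.round(c["view"],3).tolist(),get_obs()["time_s"],get_obs()["qpos"])
for d in silhouettes("wrist","radio_center")[:2]:
    print(d["p"],d["extent"]);m=d["pixels"].astype(float)
    print(fit([(c,m)],"radio_center",(.4417,.355,.1)))
E
```

```text
now [0.4481 0.3476 0.223 ] [-179.81    0.18 -174.05] | turn tz rad -0.0131 rows 1 | tool shift [ 0.0055  0.0081 -0.    ] rows 0.2 per-8 [ 0.0007  0.001  -0.    ]
[[-0.103, 0.995, -0.004, -0.299], [-0.956, -0.1, -0.276, 0.497], [-0.275, -0.025, 0.961, -0.259], [0.0, 0.0, 0.0, 1.0]] 2.25 [-46.50132897   8.17940075   6.05747304  95.52480495  -0.80848508
  76.30943888  55.89902486]
0.74 [256.9, 168.7, 315.0, 218.4]
(array([0.44421754, 0.35265063, 0.23298495]), [np.float64(0.939)])
```

View pics/w1.png

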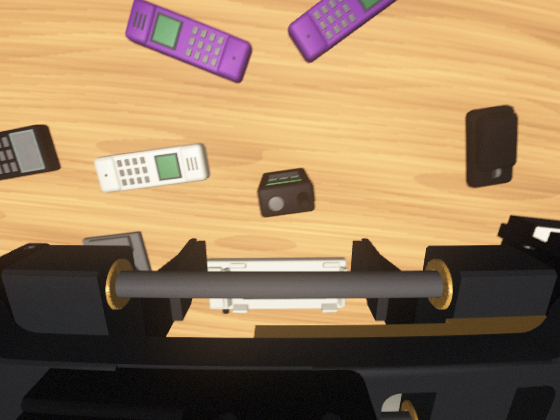

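```bash
python3 - <<'E'
from fit import *
from mv import plan
c=read_camera("wrist")
for d in silhouettes("wrist","radio_center")[:1]:
    m=d["pixels"].astype(float)
    for q in((.445,.35,0),(.445,.355,.25)):
        r=fit([(c,m)],"radio_center",q);print(r)
    for n,z,(u,v) in():pass
    for dz in np.radians([0,5,10,15,20]): print(np.degrees(dz),iou(c,"radio_center",[.4445,.353,dz],m))
print(get_obs()["tool_pos"],proj(c,[[.4442,.3527,.1]]))
plan(.4442,.3527,.223,193.3)
E
```

```text
(array([0.4437226 , 0.3528315 , 0.26486375]), [np.float64(0.926)])
(array([0.44367838, 0.35289205, 0.25976636]), [np.float64(0.926)])
0.0 0.857746767107777
5.0 0.8874660957974708
10.0 0.9150598701018868
14.999999999999998 0.9219625149072619
20.0 0.9134349737494237
[0.44083548 0.3564182  0.22258693] [[277.44261319 204.40678675]]
now [0.4408 0.3564 0.2226] [ 1.7995e+02 -3.0000e-02 -1.7323e+02] | turn tz rad -0.1139 rows 1 | tool shift [-0.0024 -0.0044 -0.0004] rows 0.1 per-8 [-0.0003 -0.0005 -0.0001]
```

Request:
{"api": "play_rows", "payload": {"steps": [[[0, 0, 0, 0, 0, -0.11, 0.087], [-0.002, -0.004, 0.04, 0, 0, 0, 0.087], [0, 0, 0.04, 0, 0, 0, 0.087], [0, 0, 0.04, 0, 0, 0, 0.087], [0, 0, 0.039, 0, 0, 0, 0.087], [0, 0, 0, 0, 0, 0, 0.087], [0, 0, 0, 0, 0, 0, 0.087], [0, 0, 0, 0, 0, 0, 0.04], [0, 0, 0, 0, 0, 0, 0.04], [0, 0, 0, 0, 0, 0, 0.04], [0, 0, 0, 0, 0, 0, 0.04], [0, 0, 0, 0, 0, 0, 0.04]]], "force": 30}}

```text
time_s: 3.6
tool_pos: [0.4451, 0.3521, 0.0643]
tool_rot: [179.9, 0.1, -167.0]
force: [-0.7, -0.2, 2.1]
grip_width: 0.0556
grasp_force: 29.8
```

Request:
{"api": "play_rows", "payload": {"steps": [[[0, 0, -0.03, 0, 0, 0, 0.04], [0, 0, -0.04, 0, 0, 0, 0.04], [0, 0, -0.04, 0, 0, 0, 0.04], [0, 0, 0, 0, 0, 0, 0.04], [0, 0, 0, 0, 0, 0, 0.04]]]}}

```text
time_s: 4.1
tool_pos: [0.445, 0.3517, 0.1741]
tool_rot: [180.0, 0.1, -167.0]
force: [0.2, 0.1, -3.2]
grip_width: 0.0562
grasp_force: 29.8
```

```bash
python3 - <<'E'
from mv import plan
plan(.6226,-.1097,.175,193.5)
E
```

```text
now [0.445  0.3517 0.1741] [ 1.7996e+02  6.0000e-02 -1.6704e+02] | turn tz rad -0.0095 rows 1 | tool shift [-0.065  -0.4901 -0.0009] rows 9.9 per-8 [-0.0081 -0.0613 -0.0001]
```

Request:
{"api": "play_rows", "payload": {"steps": [[[-0.006, -0.03, 0, 0, 0, -0.009, 0.04], [-0.006, -0.045, 0, 0, 0, 0, 0.04], [-0.006, -0.047, 0, 0, 0, 0, 0.04], [-0.006, -0.047, 0, 0, 0, 0, 0.04], [-0.006, -0.047, 0, 0, 0, 0, 0.04], [-0.006, -0.047, 0, 0, 0, 0, 0.04], [-0.006, -0.047, 0, 0, 0, 0, 0.04], [-0.006, -0.047, 0, 0, 0, 0, 0.04], [-0.006, -0.047, 0, 0, 0, 0, 0.04], [-0.006, -0.046, 0, 0, 0, 0, 0.04], [-0.005, -0.04, 0, 0, 0, 0, 0.04], [0, 0, 0, 0, 0, 0, 0.04]]]}}

```text
time_s: 5.3
tool_pos: [0.6206, -0.1188, 0.1709]
tool_rot: [-179.7, -0.3, -167.1]
force: [-0.7, -0.5, -2.9]
grip_width: 0.0559
grasp_force: 29.8
```

Request:
{"api": "play_rows", "payload": {"steps": [[[0, 0, 0, 0, 0, 0, 0.04], [0, 0, 0, 0, 0, 0, 0.04]]]}}

```text
time_s: 5.5
tool_pos: [0.621, -0.108, 0.1717]
tool_rot: [179.9, -0.2, -166.4]
force: [0.0, 0.3, -2.4]
grip_width: 0.0556
grasp_force: 29.8
```

```bash
python3 - <<'E'
from fit import *
from mv import plan
plan(.6226,-.1097,.175,193.5)
c=read_camera("wrist");save(c,"w2.png")
for n in("radio_charger","radio_center"):
  for d in silhouettes("wrist",n)[:1]:print(n,d["p"],d["extent"])
t=read_camera("top");
for d in silhouettes("top","reader_charger")[:2]:
    m=d["pixels"].astype(float);print(fit([(t,m)],"reader_charger",(.592,-.345,-.15)))
E
```

```text
now [ 0.621  -0.108   0.1717] [ 1.7988e+02 -1.6000e-01 -1.6644e+02] | turn tz rad 0.0011 rows 1 | tool shift [-0.0012 -0.002  -0.0033] rows 0.1 per-8 [-0.0002 -0.0002 -0.0004]
radio_charger 0.92 [228.0, 133.5, 328.3, 239.4]
radio_center 0.58 [220.6, 207.0, 339.2, 324.3]
(array([ 0.59330028, -0.34688307, -0.15327141]), [np.float64(0.922)])
```

View pics/w2.png

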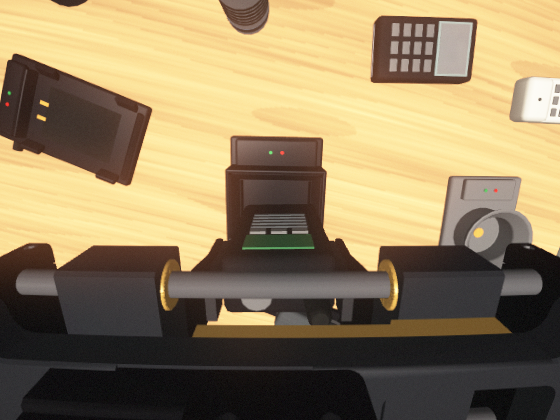

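Request:
{"api": "play_rows", "payload": {"steps": [[[-0.001, -0.002, 0.03, 0, 0, 0, 0.04], [0, 0, 0.03, 0, 0, 0, 0.04], [0, 0, 0.01, 0, 0, 0, 0.04], [0, 0, 0.008, 0, 0, 0, 0.04], [0, 0, 0.007, 0, 0, 0, 0.04], [0, 0, 0.005, 0, 0, 0, 0.04], [0, 0, 0.004, 0, 0, 0, 0.04], [0, 0, 0, 0, 0, 0, 0.04], [0, 0, 0, 0, 0, 0, 0.04]]]}}

```text
time_s: 6.65
tool_pos: [0.6237, -0.1116, 0.08]
tool_rot: [-180.0, 0.0, -166.5]
force: [0.0, 0.2, -2.1]
grip_width: 0.056
grasp_force: 29.8
```

Request:
{"api": "play_rows", "payload": {"steps": [[[0, 0, 0.002, 0, 0, 0, 0.04], [0, 0, 0.001, 0, 0, 0, 0.04], [0, 0, 0, 0, 0, 0, 0.04], [0, 0, 0, 0, 0, 0, 0.07], [0, 0, 0, 0, 0, 0, 0.087], [0, 0, 0, 0, 0, 0, 0.087], [0, 0, -0.03, 0, 0, 0, 0.087], [0, 0, -0.05, 0, 0, 0, 0.087], [0, 0, -0.05, 0, 0, 0, 0.087], [0, 0, 0, 0, 0, 0, 0.087], [0, 0, 0, 0, 0, 0, 0.087]]]}}

```text
time_s: 7.75
tool_pos: [0.6245, -0.1119, 0.2087]
tool_rot: [-179.9, 0.2, -166.5]
force: [0.2, -0.5, 0.2]
grip_width: 0.0868
grasp_force: 0.0
```

```bash
python3 - <<'E'
from fit import *
from mv import plan
M["radio_home"]=[p+np.array([0,0,.012]) for p in M["radio_center"]]
s=read_camera("side");save(s,"s1.png",(300,150,460,330),4)
for d in silhouettes("side","radio_center")[:2]:
    m=d["pixels"].astype(float);print(d["p"],fit([(s,m)],"radio_home",(.6226,-.11,.22)))
plan(.4443,-.1815,.23,40)
E
```

```text
0.78 (array([ 0.62549944, -0.1017052 ,  0.00479689]), [np.float64(0.763)])
now [ 0.6228 -0.1113  0.2056] [ 1.7996e+02 -8.0000e-02 -1.6652e+02] | turn tz rad 2.6788 rows 19 | tool shift [-0.1818 -0.061  -0.0244] rows 3.9 per-8 [-0.0227 -0.0076 -0.0031]
```

View pics/s1.png

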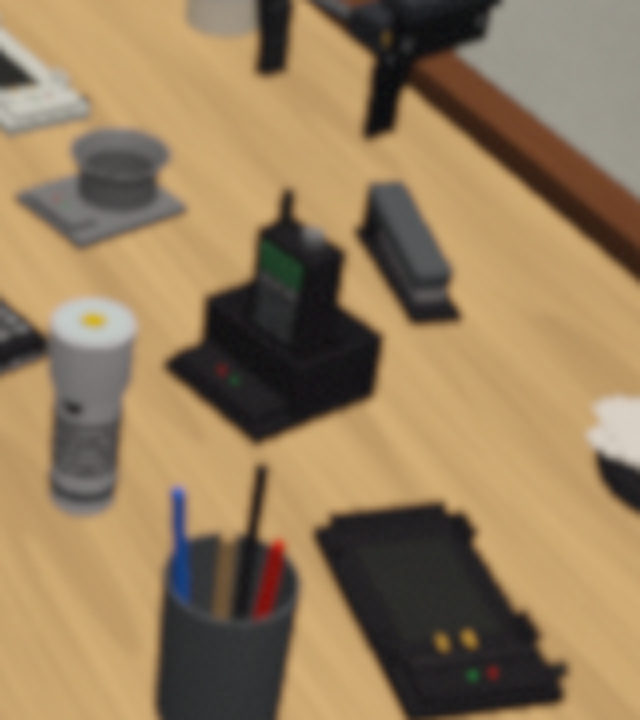

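Request:
{"api": "play_rows", "payload": {"steps": [[[0, 0, 0, 0, 0, 0.144, 0.087], [0, 0, 0, 0, 0, 0.144, 0.087], [0, 0, 0, 0, 0, 0.144, 0.087], [0, 0, 0, 0, 0, 0.144, 0.087], [0, 0, 0, 0, 0, 0.144, 0.087], [0, 0, 0, 0, 0, 0.144, 0.087], [0, 0, 0, 0, 0, 0.144, 0.087], [0, 0, 0, 0, 0, 0.144, 0.087], [0, 0, 0, 0, 0, 0.144, 0.087], [0, 0, 0, 0, 0, 0.144, 0.087], [0, 0, 0, 0, 0, 0.144, 0.087], [0, 0, 0, 0, 0, 0, 0.087]]]}}

```text
time_s: 9.05
tool_pos: [0.6225, -0.1113, 0.2046]
tool_rot: [-179.8, -0.0, 102.7]
force: [-0.2, 0.5, 0.3]
grip_width: 0.0865
grasp_force: 0.0
```

```bash
python3 - <<'E'
from fit import *
from mv import plan
s=read_camera("side");print(proj(s,[[.6226-.004,-.1097+.0165,.138],[.6226-.004,-.1097+.0165,.158]]))
plan(.444,-.182,.25,103)
E
```

```text
[[372.03675479 196.61586692]
 [372.87297492 189.83079321]]
now [ 0.6226 -0.1113  0.2049] [-1.7984e+02 -2.0000e-02  1.0290e+02] | turn tz rad -0.0018 rows 1 | tool shift [-0.0287 -0.1899 -0.0451] rows 3.9 per-8 [-0.0036 -0.0237 -0.0056]
```

Request:
{"api": "play_rows", "payload": {"steps": [[[-0.006, -0.038, -0.009, 0, 0, 0, 0.087], [-0.006, -0.038, -0.009, 0, 0, 0, 0.087], [-0.006, -0.038, -0.009, 0, 0, 0, 0.087], [-0.006, -0.038, -0.009, 0, 0, 0, 0.087], [-0.005, -0.038, -0.009, 0, 0, 0, 0.087], [0, 0, 0, 0, 0, 0, 0.087], [0, 0, 0, 0, 0, 0, 0.087]]]}}

```text
time_s: 9.8
tool_pos: [0.4443, -0.1817, 0.2517]
tool_rot: [179.9, -0.1, 102.8]
force: [1.0, 0.4, -1.3]
grip_width: 0.0872
grasp_force: 0.0
```

```bash
python3 - <<'E'
from fit import *
from mv import plan
c=read_camera("wrist");save(c,"w3.png")
for n,q in(("torch_center",(.444,-.182,0)),("reader_charger",(.592,-.345,-.15)),("reader_center",(.44,-.003,.23)),("radio_charger",(.608,-.113,.23))):
  for d in silhouettes("wrist",n)[:1]:print(n,d["p"],d["extent"],fit([(c,d["pixels"].astype(float))],n,q,n!="torch_center"))
plan(.444,-.182,.25,103)
E
```

```text
torch_center 0.84 [254.8, 166.9, 305.1, 229.6] (array([ 0.44617469, -0.18213448,  0.        ]), [np.float64(0.975)])
reader_charger 0.9 [305.8, 248.7, 372.4, 327.2] (array([ 0.59212916, -0.34623576, -0.12156098]), [np.float64(0.306)])
reader_center 0.72 [285.3, 0.0, 334.4, 85.1] (array([ 0.43994424, -0.00102004,  0.23282224]), [np.float64(0.969)])
radio_charger 0.64 [370.0, 124.4, 466.9, 202.1] (array([ 0.6091717 , -0.11465329,  0.21564931]), [np.float64(0.619)])
now [ 0.445  -0.1811  0.2509] [-1.7989e+02  4.0000e-02  1.0283e+02] | turn tz rad -0.003 rows 1 | tool shift [-0.0007 -0.0011  0.0009] rows 0.0 per-8 [-0.0001 -0.0001  0.0001]
```

View pics/w3.png

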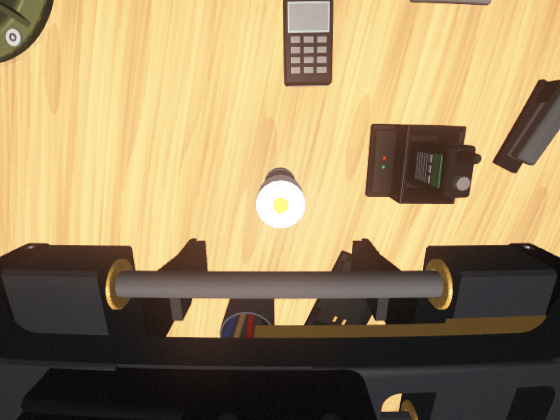

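Request:
{"api": "play_rows", "payload": {"steps": [[[0.001, 0.001, 0.04, 0, 0, 0, 0.087], [0, 0, 0.04, 0, 0, 0, 0.087], [0, 0, 0.04, 0, 0, 0, 0.087], [0, 0, 0.036, 0, 0, 0, 0.087], [0, 0, 0, 0, 0, 0, 0.087], [0, 0, 0, 0, 0, 0, 0.087], [0, 0, 0, 0, 0, 0, 0.03], [0, 0, 0, 0, 0, 0, 0.03], [0, 0, 0, 0, 0, 0, 0.03], [0, 0, 0, 0, 0, 0, 0.03], [0, 0, 0, 0, 0, 0, 0.03]]], "force": 30}}

```text
time_s: 11.15
tool_pos: [0.4455, -0.1805, 0.096]
tool_rot: [179.9, -0.0, 102.7]
force: [0.2, 0.8, -0.0]
grip_width: 0.0549
grasp_force: 0.0
```

Request:
{"api": "play_rows", "payload": {"steps": [[[0, 0, -0.03, 0, 0, 0, 0.03], [0, 0, -0.04, 0, 0, 0, 0.03], [0, 0, -0.03, 0, 0, 0, 0.03], [0, 0, 0, 0, 0, 0, 0.03], [0, 0, 0, 0, 0, 0, 0.03]]]}}

```text
time_s: 11.65
tool_pos: [0.445, -0.1803, 0.1953]
tool_rot: [180.0, -0.0, 102.7]
force: [-0.2, 1.2, -3.1]
grip_width: 0.0491
grasp_force: 29.9
```

```bash
python3 - <<'E'
from fit import *
from mv import plan
a=np.radians(13.8)
plan(.5929+.015*np.cos(a),.1307+.015*np.sin(a),.2,103)
E
```

```text
now [ 0.445  -0.1803  0.1953] [ 1.7998e+02 -4.0000e-02  1.0273e+02] | turn tz rad -0.0047 rows 1 | tool shift [ 0.27    0.2291 -0.0047] rows 7.1 per-8 [ 0.0337  0.0286 -0.0006]
```

```bash
python3 - <<'E'
from fit import *
from mv import plan
s=read_camera("side");save(s,"s2.png",(250,120,410,320),3)
for d in silhouettes("side","torch_center")[:1]:
  m=d["pixels"].astype(float);print(d["p"],d["extent"])
  for z in np.arange(.06,.125,.005):
    M["t"]=[p+np.array([0,0,z]) for p in M["torch_center"]]
    print(round(z,3),round(iou(s,"t",[.445,-.1803,0],m),3))
    print(proj(s,[[.445,-.1803,z]]).round(1)) 
E
```

```text
0.85 [315.4, 194.2, 336.5, 249.8]
0.06 0.684
[[321.3 253.5]]
0.065 0.728
[[321.4 251.9]]
0.07 0.776
[[321.5 250.2]]
0.075 0.824
[[321.6 248.5]]
0.08 0.868
[[321.8 246.8]]
0.085 0.856
[[321.9 245.1]]
0.09 0.802
[[322.  243.4]]
0.095 0.751
[[322.1 241.6]]
0.1 0.702
[[322.2 239.9]]
0.105 0.655
[[322.3 238.2]]
0.11 0.613
[[322.4 236.4]]
0.115 0.571
[[322.6 234.7]]
0.12 0.533
[[322.7 232.9]]
```

View pics/s2.png

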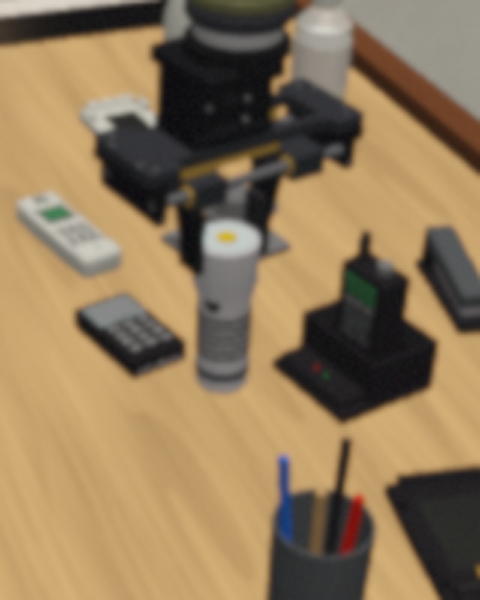

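```bash
cat >> fit.py <<'E'
def fitz(cms,n,q0):
    B=M[n]
    def f(v):
        M["_"]=[p+np.array([0,0,v[2]]) for p in B]
        return -sum(iou(c,"_",[v[0],v[1],q0[3] if len(q0)>3 else 0],m) for c,m in cms)
    x0=np.array(q0[:3]);s=np.vstack([x0,x0+np.diag([.008]*3)])
    r=minimize(f,x0,method="Nelder-Mead",options=dict(initial_simplex=s,xatol=2e-4,fatol=1e-4))
    return r.x.round(4),round(r.fun,3)
E
python3 - <<'E'
from fit import *
ms=[]
for cam in("side","top","wrist"):
    c=read_camera(cam);d=silhouettes(cam,"torch_center")
    if d: m=d[0]["pixels"].astype(float);ms.append((c,m));print(cam,d[0]["p"],d[0]["extent"])
print(fitz(ms[:1],"torch_center",(.445,-.18,.08)),fitz(ms,"torch_center",(.445,-.18,.08)))
o=__import__("h").get_obs();print(o["tool_pos"])
E
```

```text
side 0.74 [315.0, 197.0, 335.4, 250.6]
top 0.63 [357.5, 178.2, 373.7, 202.1]
wrist 0.7 [232.0, 187.6, 322.0, 317.1]
(array([ 0.455 , -0.1589,  0.0648]), np.float64(-0.917)) (array([ 0.4449, -0.1828,  0.0836]), np.float64(-1.843))
[ 0.44480888 -0.18043755  0.19486367]
```

Request:
{"api": "play_rows", "payload": {"steps": [[[0.034, 0.028, -0.001, 0, 0, -0.005, 0.03], [0.034, 0.029, -0.001, 0, 0, 0, 0.03], [0.034, 0.029, -0.001, 0, 0, 0, 0.03], [0.034, 0.029, 0, 0, 0, 0, 0.03], [0.034, 0.029, 0, 0, 0, 0, 0.03], [0.034, 0.029, 0, 0, 0, 0, 0.03], [0.034, 0.028, 0, 0, 0, 0, 0.03], [0.034, 0.028, 0, 0, 0, 0, 0.03], [0, 0, 0, 0, 0, 0, 0.03], [0, 0, 0, 0, 0, 0, 0.03], [0, 0, 0, 0, 0, 0, 0.03]]]}}

```text
time_s: 13.15
tool_pos: [0.6071, 0.1344, 0.1981]
tool_rot: [-179.9, 0.1, 102.9]
force: [-0.2, -0.8, -2.1]
grip_width: 0.0491
grasp_force: 29.9
```

```bash
python3 - <<'E'
from fit import *
from mv import plan
ms=[];P=[]
for cam in("side","top"):
    c=read_camera(cam)
    d=silhouettes(cam,"torch_center")
    if d: m=d[0]["pixels"].astype(float);ms.append((c,m));print(cam,d[0]["p"],d[0]["extent"])
    d=silhouettes(cam,"torch_charger");
    if d and cam=="side":print(d[0]["extent"],fit([(c,d[0]["pixels"].astype(float))],"torch_charger",(.593,.13,.24)))
c=read_camera("wrist");save(c,"w4.png")
print(fitz(ms,"torch_center",(.607,.134,.08)))
a=np.radians(13.8)
plan(.5929+.015*np.cos(a),.1307+.0024+.015*np.sin(a),.2,103)
print(proj(c,[[.6075,.1343,.046]]))
E
```

```text
side 0.91 [325.8, 131.0, 339.5, 173.6]
[303.2, 182.7, 345.2, 217.2] (array([0.59119608, 0.1321972 , 0.237865  ]), [np.float64(0.916)])
(array([0.6367, 0.1945, 0.0551]), np.float64(-0.9))
now [0.6073 0.1354 0.1989] [ 1.7997e+02 -2.0000e-02  1.0296e+02] | turn tz rad -0.0008 rows 1 | tool shift [ 0.0012  0.0005 -0.0011] rows 0.0 per-8 [ 0.0002  0.0001 -0.0001]
[[278.38720137 197.19269232]]
```

View pics/w4.png

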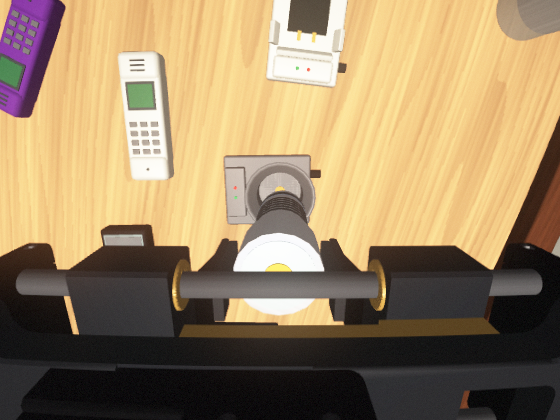

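Request:
{"api": "play_rows", "payload": {"steps": [[[0.001, 0.001, 0.02, 0, 0, 0, 0.03], [0, 0, 0.02, 0, 0, 0, 0.03], [0, 0, 0.015, 0, 0, 0, 0.03], [0, 0, 0.01, 0, 0, 0, 0.03], [0, 0, 0.007, 0, 0, 0, 0.03], [0, 0, 0, 0, 0, 0, 0.03], [0, 0, 0.001, 0, 0, 0, 0.03], [0, 0, 0.001, 0, 0, 0, 0.03], [0, 0, 0.001, 0, 0, 0, 0.03], [0, 0, 0, 0, 0, 0, 0.03]]]}}

```text
time_s: 14.5
tool_pos: [0.6082, 0.1372, 0.1238]
tool_rot: [180.0, -0.0, 103.0]
force: [-0.2, 0.2, -2.3]
grip_width: 0.0493
grasp_force: 29.9
```

Request:
{"api": "play_rows", "payload": {"steps": [[[0, 0, 0.001, 0, 0, 0, 0.03], [0, 0, 0.001, 0, 0, 0, 0.03], [0, 0, 0.001, 0, 0, 0, 0.03], [0, 0, 0, 0, 0, 0, 0.03]]]}}

```text
time_s: 14.9
tool_pos: [0.6083, 0.1371, 0.1212]
tool_rot: [180.0, -0.0, 103.0]
force: [-0.9, -0.2, 2.8]
grip_width: 0.0496
grasp_force: 29.9
```

Request:
{"api": "play_rows", "payload": {"steps": [[[0, 0, 0.001, 0, 0, 0, 0.03], [0, 0, 0.001, 0, 0, 0, 0.03], [0, 0, 0, 0, 0, 0, 0.03]]]}}

```text
time_s: 15.2
tool_pos: [0.6086, 0.137, 0.1211]
tool_rot: [179.9, -0.0, 103.0]
force: [-4.3, -1.6, 11.9]
grip_width: 0.049
grasp_force: 29.9
```

Request:
{"api": "play_rows", "payload": {"steps": [[[0, 0, -0.001, 0, 0, 0, 0.03], [0, 0, 0, 0, 0, 0, 0.06], [0, 0, 0, 0, 0, 0, 0.087], [0, 0, 0, 0, 0, 0, 0.087], [0, 0, 0, 0, 0, 0, 0.087], [0, 0, 0, 0, 0, 0, 0.087], [0, 0, -0.03, 0, 0, 0, 0.087], [0, 0, -0.05, 0, 0, 0, 0.087], [0, 0, -0.04, 0, 0, 0, 0.087], [0, 0, 0, 0, 0, 0, 0.087], [0, 0, 0, 0, 0, 0, 0.087]]]}}

```text
time_s: 16.3
tool_pos: [0.6086, 0.1373, 0.2405]
tool_rot: [179.9, -0.0, 103.0]
force: [-0.2, -0.1, -1.2]
grip_width: 0.087
grasp_force: 0.0
```

```bash
python3 - <<'E'
from fit import *
from mv import plan
ms=[]
for cam in("side","wrist"):
    c=read_camera(cam)
    d=silhouettes(cam,"torch_center")
    if d: m=d[0]["pixels"].astype(float);ms.append((c,m));print(cam,d[0]["p"],d[0]["extent"],fitz([ms[-1]],"torch_center",(.607,.134,.01)))
    M["th"]=[p+np.array([0,0,.01]) for p in M["torch_center"]]
    print(iou(c,"th",[.6075,.1343,0],m),fit([ms[-1]],"th",[.6075,.1343,0],False))
    for n,q in(("handset_center",(.4408,.1833,.23)),("handset_charger",(.5895,.357,.1)),("reader_center",(.44,-.001,.23))):
      for d in silhouettes(cam,n):
        m=d["pixels"].astype(float)
        if iou(c,n,q,m)>.3: print(cam,n,fit([(c,m)],n,q))
plan(.4408,.1833,.2,103)
E
```

```text
side 0.91 [323.2, 160.1, 341.6, 192.4] (array([0.6111, 0.1382, 0.0054]), np.float64(-0.797))
0.7750704225352113 (array([0.60695334, 0.12981954, 0.        ]), [np.float64(0.792)])
side handset_center (array([0.43888503, 0.18363168, 0.14120177]), [np.float64(0.847)])
side handset_charger (array([0.58733755, 0.35701591, 0.10693889]), [np.float64(0.893)])
side reader_center (array([4.36849285e-01, 8.93434235e-05, 1.84078929e-01]), [np.float64(0.882)])
wrist 0.58 [257.7, 172.1, 308.2, 241.9] (array([0.612 , 0.133 , 0.0066]), np.float64(-0.975))
0.8153667208860652 (array([0.61164675, 0.13405044, 0.        ]), [np.float64(0.97)])
wrist handset_center (array([0.44389625, 0.18253862, 0.22165798]), [np.float64(0.891)])
wrist handset_charger (array([0.59132216, 0.35722785, 0.12779302]), [np.float64(0.967)])
wrist reader_center (array([ 0.44102883, -0.0030358 ,  0.21218631]), [np.float64(0.627)])
now [0.6079 0.1371 0.2392] [-1.7997e+02  1.0000e-02  1.0301e+02] | turn tz rad 0.0001 rows 1 | tool shift [ 0.0826 -0.1525  0.0392] rows 3.6 per-8 [ 0.0103 -0.0191  0.0049]
```

Request:
{"api": "play_rows", "payload": {"steps": [[[0.0165, -0.03, 0.002, 0, 0, 0, 0.087], [0.0165, -0.03, 0.002, 0, 0, 0, 0.087], [0.0165, -0.03, 0.01, 0, 0, 0, 0.087], [0.0165, -0.03, 0.012, 0, 0, 0, 0.087], [0.0165, -0.03, 0.012, 0, 0, 0, 0.087], [0, 0, 0, 0, 0, 0, 0.087], [0, 0, 0, 0, 0, 0, 0.087], [0, 0, 0, 0, 0, 0, 0.087]]]}}

```text
time_s: 17.6
tool_pos: [0.4446, 0.1835, 0.2023]
tool_rot: [179.9, -0.0, 102.9]
force: [-0.4, 0.9, 0.9]
grip_width: 0.0871
grasp_force: 0.0
```

```bash
python3 - <<'E'
from fit import *
from mv import plan
c=read_camera("wrist");save(c,"w5.png")
for n,q in(("handset_center",(.4408,.1833,.23)),("handset_charger",(.5905,.357,.1)),("reader_center",(.44,-.001,.23)),("torch_charger",(.5929,.1307,.23))):
      for d in silhouettes("wrist",n):
        m=d["pixels"].astype(float)
        if iou(c,n,q,m)>.3: print(n,d["extent"],fit([(c,m)],n,q))
plan(.442,.1828,.2,103)
E
```

```text
handset_center [253.4, 129.8, 296.0, 243.8] (array([0.44181061, 0.1836168 , 0.23159181]), [np.float64(0.957)])
handset_charger [388.9, 0.4, 496.2, 159.7] (array([0.59310471, 0.35725873, 0.12369513]), [np.float64(0.933)])
reader_center [224.1, 296.6, 266.6, 337.0] (array([ 0.44420648, -0.03054129,  0.16376198]), [np.float64(0.484)])
torch_charger [341.1, 218.4, 429.3, 271.5] (array([0.59174385, 0.14270761, 0.21486181]), [np.float64(0.417)])
now [0.4441 0.1834 0.2017] [1.7997e+02 1.0000e-02 1.0294e+02] | turn tz rad -0.0011 rows 1 | tool shift [-0.0002 -0.0022  0.0017] rows 0.1 per-8 [-0.     -0.0003  0.0002]
```

View pics/w5.png

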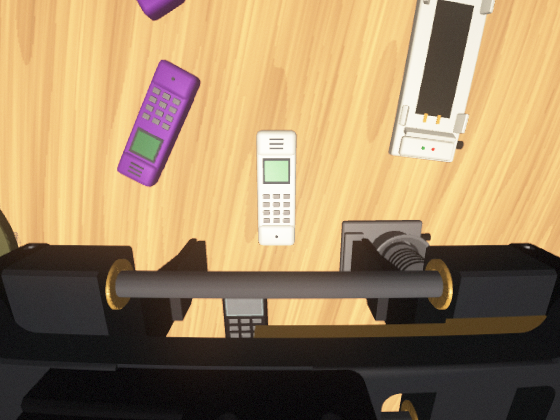

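Request:
{"api": "play_rows", "payload": {"steps": [[[0, -0.002, 0.045, 0, 0, -0.004, 0.087], [0, 0, 0.045, 0, 0, 0, 0.087], [0, 0, 0.045, 0, 0, 0, 0.087], [0, 0, 0.035, 0, 0, 0, 0.087], [0, 0, 0.02, 0, 0, 0, 0.087], [0, 0, 0.004, 0, 0, 0, 0.087], [0, 0, 0, 0, 0, 0, 0.087], [0, 0, 0, 0, 0, 0, 0.087], [0, 0, 0, 0, 0, 0, 0.03], [0, 0, 0, 0, 0, 0, 0.03], [0, 0, 0, 0, 0, 0, 0.03], [0, 0, 0, 0, 0, 0, 0.03]]], "force": 25}}

```text
time_s: 19.05
tool_pos: [0.4416, 0.1835, 0.0079]
tool_rot: [180.0, -0.0, 103.2]
force: [0.3, -0.7, -0.4]
grip_width: 0.063
grasp_force: 0.0
```

Request:
{"api": "play_rows", "payload": {"steps": [[[0, 0, 0, 0, 0, 0, 0.03], [0, 0, 0, 0, 0, 0, 0.03], [0, 0, 0, 0, 0, 0, 0.03], [0, 0, 0, 0, 0, 0, 0.03]]]}}

```text
time_s: 19.45
tool_pos: [0.4415, 0.1834, 0.0076]
tool_rot: [180.0, -0.0, 103.2]
force: [-0.6, -0.9, 0.3]
grip_width: 0.046
grasp_force: 25.0
```

Request:
{"api": "play_rows", "payload": {"steps": [[[0, 0, -0.02, 0, 0, 0, 0.03], [0, 0, -0.04, 0, 0, 0, 0.03], [0, 0, -0.04, 0, 0, 0, 0.03], [0, 0, -0.02, 0, 0, 0, 0.03], [0, 0, 0, 0, 0, 0.11, 0.03], [0, 0, 0, 0, 0, 0, 0.03], [0, 0, 0, 0, 0, 0, 0.03]]]}}

```text
time_s: 20.15
tool_pos: [0.4407, 0.183, 0.1268]
tool_rot: [-179.9, 0.0, 97.1]
force: [-0.4, -0.2, -2.2]
grip_width: 0.0456
grasp_force: 25.0
```

```bash
python3 - <<'E'
from mv import plan
plan(.5898,.369,.13,96.7)
E
```

```text
now [0.4407 0.183  0.1268] [-1.7992e+02  4.0000e-02  9.7070e+01] | turn tz rad 0.0065 rows 1 | tool shift [ 0.1673  0.1698 -0.0032] rows 4.8 per-8 [ 0.0209  0.0212 -0.0004]
```

Request:
{"api": "play_rows", "payload": {"steps": [[[0.021, 0.021, 0, 0, 0, 0.006, 0.03], [0.021, 0.021, 0, 0, 0, 0, 0.03], [0.021, 0.021, 0, 0, 0, 0, 0.03], [0.021, 0.021, 0, 0, 0, 0, 0.03], [0.021, 0.021, 0, 0, 0, 0, 0.03], [0.021, 0.022, 0, 0, 0, 0, 0.03], [0.021, 0.022, 0, 0, 0, 0, 0.03], [0.02, 0.021, 0, 0, 0, 0, 0.03], [0, 0, 0, 0, 0, 0, 0.03], [0, 0, 0, 0, 0, 0, 0.03], [0, 0, 0, 0, 0, 0, 0.03]]]}}

```text
time_s: 21.25
tool_pos: [0.5904, 0.3674, 0.1266]
tool_rot: [-179.9, 0.1, 96.6]
force: [-0.3, 0.3, -1.3]
grip_width: 0.0457
grasp_force: 25.0
```

```bash
python3 - <<'E'
from fit import *
from mv import plan
plan(.5898,.369,.13,96.7)
c=read_camera("wrist");save(c,"w6.png")
s=read_camera("side")
for d in silhouettes("side","handset_center"):
    m=d["pixels"].astype(float)
    print(d["extent"],fitz([(s,m)],"handset_center",(.59,.369,.12,.117)))
E
```

```text
now [0.5904 0.3674 0.1266] [-1.799e+02  9.000e-02  9.658e+01] | turn tz rad -0.0021 rows 1 | tool shift [ 0.0017 -0.0004 -0.0034] rows 0.1 per-8 [ 0.0002 -0.     -0.0004]
[175.6, 166.2, 213.8, 184.7] (array([0.59 , 0.369, 0.12 ]), np.float64(-0.0))
[210.1, 182.4, 229.2, 211.6] (array([0.59 , 0.369, 0.12 ]), np.float64(-0.0))
[284.7, 121.2, 315.9, 147.2] (array([0.5946, 0.3763, 0.1113]), np.float64(-0.639))
```

View pics/w6.png

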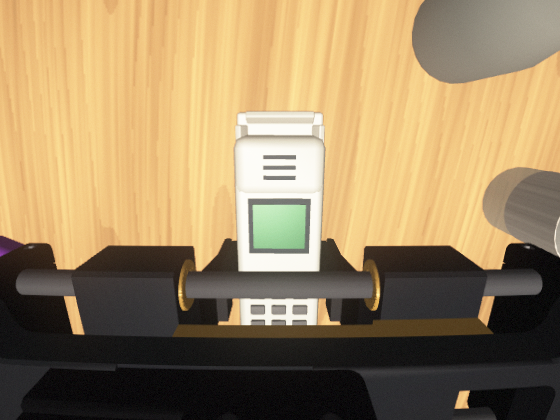

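Request:
{"api": "play_rows", "payload": {"steps": [[[0.002, 0.001, 0.03, 0, 0, 0, 0.03], [0, 0, 0.03, 0, 0, 0, 0.03], [0, 0, 0.02, 0, 0, 0, 0.03], [0, 0, 0.012, 0, 0, 0, 0.03], [0, 0, 0.006, 0, 0, 0, 0.03], [0, 0, 0.003, 0, 0, 0, 0.03], [0, 0, 0.001, 0, 0, 0, 0.03], [0, 0, 0, 0, 0, 0, 0.03], [0, 0, 0, 0, 0, 0, 0.03]]]}}

```text
time_s: 22.3
tool_pos: [0.5923, 0.3713, 0.0266]
tool_rot: [179.9, -0.0, 96.6]
force: [-0.2, 0.7, -1.5]
grip_width: 0.0456
grasp_force: 25.0
```

Request:
{"api": "play_rows", "payload": {"steps": [[[0, 0, 0.001, 0, 0, 0, 0.03], [0, 0, 0.001, 0, 0, 0, 0.03], [0, 0, 0, 0, 0, 0, 0.03]]]}}

```text
time_s: 22.6
tool_pos: [0.5916, 0.3709, 0.0235]
tool_rot: [-180.0, 0.0, 96.6]
force: [-0.7, 0.5, -1.6]
grip_width: 0.0459
grasp_force: 25.0
```

Request:
{"api": "play_rows", "payload": {"steps": [[[-0.001, 0, 0.001, 0, 0, 0, 0.03], [0, 0, 0.001, 0, 0, 0, 0.03], [0, 0, 0, 0, 0, 0, 0.03]]]}}

```text
time_s: 22.9
tool_pos: [0.592, 0.3698, 0.0217]
tool_rot: [180.0, 0.0, 96.6]
force: [0.0, -0.1, -1.2]
grip_width: 0.0458
grasp_force: 25.0
```

Request:
{"api": "play_rows", "payload": {"steps": [[[0, 0, 0, 0, 0, 0, 0.07], [0, 0, 0, 0, 0, 0, 0.07], [0, 0, 0, 0, 0, 0, 0.07], [0, 0, 0, 0, 0, 0, 0.07], [0, 0, -0.03, 0, 0, 0, 0.07], [0, 0, -0.05, 0, 0, 0, 0.087], [0, 0, -0.05, 0, 0, 0, 0.087], [0, 0, -0.05, 0, 0, 0, 0.087], [0, 0, 0, 0, 0, 0, 0.087], [0, 0, 0, 0, 0, 0, 0.087]]]}}

```text
time_s: 23.9
tool_pos: [0.5928, 0.3704, 0.2038]
tool_rot: [179.8, -0.1, 96.6]
force: [1.1, -0.5, 0.2]
grip_width: 0.0866
grasp_force: 0.0
```

```bash
python3 - <<'E'
from fit import *
from mv import plan
c=read_camera("wrist");s=read_camera("side");save(s,"s3.png",(200,100,340,240),4)
for cam,k in(("wrist",c),("side",s)):
  for n,q in(("handset_center",(.59,.37,.014,.117)),("handset_charger",(.591,.357,.117))):
    for d in silhouettes(cam,n):
      m=d["pixels"].astype(float)
      if n[8:]=="charger":
        if iou(k,n,q,m)>.3: print(cam,n,fit([(k,m)],n,q))
      else:
        M["hh"]=[p+np.array([0,0,.014]) for p in M[n]]
        if iou(k,"hh",(.59,.37,.117),m)>.3: print(cam,n,fit([(k,m)],"hh",(.59,.37,.117)),fitz([(k,m)],n,q))
plan(.44,-.001,.2,103.3)
E
```

```text
wrist handset_center (array([0.59181428, 0.37026089, 0.10975054]), [np.float64(0.949)]) (array([0.592 , 0.3701, 0.0089]), np.float64(-0.962))
wrist handset_charger (array([0.59237424, 0.35665864, 0.1146502 ]), [np.float64(0.469)])
side handset_center (array([0.58738979, 0.36909805, 0.04085218]), [np.float64(0.85)]) (array([ 0.6318,  0.4816, -0.0455]), np.float64(-0.924))
side handset_charger (array([0.58851241, 0.35747816, 0.08543425]), [np.float64(0.472)])
now [0.5911 0.3696 0.1998] [-1.7986e+02  8.0000e-02  9.6590e+01] | turn tz rad -0.117 rows 1 | tool shift [-3.259e-01 -2.323e-01 -2.000e-04] rows 8.0 per-8 [-0.0407 -0.029  -0.    ]
```

View pics/s3.png

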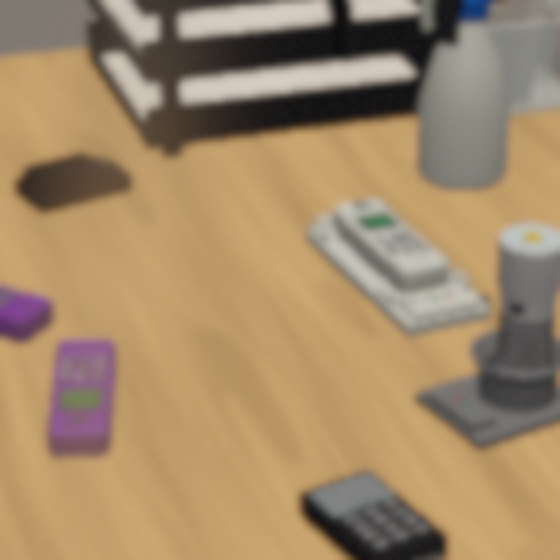

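Request:
{"api": "play_rows", "payload": {"steps": [[[0, 0, 0, 0, 0, -0.117, 0.087], [-0.036, -0.026, 0, 0, 0, 0, 0.087], [-0.036, -0.026, 0, 0, 0, 0, 0.087], [-0.036, -0.026, 0, 0, 0, 0, 0.087], [-0.036, -0.026, 0, 0, 0, 0, 0.087], [-0.036, -0.026, 0, 0, 0, 0, 0.087], [-0.036, -0.026, 0, 0, 0, 0, 0.087], [-0.036, -0.026, 0, 0, 0, 0, 0.087], [-0.036, -0.026, 0, 0, 0, 0, 0.087], [-0.037, -0.025, 0, 0, 0, 0, 0.087], [0, 0, 0, 0, 0, 0, 0.087], [0, 0, 0, 0, 0, 0, 0.087]]]}}

```text
time_s: 25.4
tool_pos: [0.4395, -0.0003, 0.2014]
tool_rot: [180.0, -0.1, 103.2]
force: [0.3, 1.1, -0.4]
grip_width: 0.0872
grasp_force: 0.0
```

```bash
python3 - <<'E'
from fit import *
from mv import plan
c=read_camera("wrist");save(c,"w7.png")
for n,q in(("reader_center",(.44,-.001,.23)),("radio_charger",(.608,-.113,.23))):
      for d in silhouettes("wrist",n)[:1]:
        print(n,d["extent"],fit([(c,d["pixels"].astype(float))],n,q))
plan(.44,-.001,.2,103.3)
E
```

```text
reader_center [249.8, 148.2, 305.7, 232.6] (array([ 0.44016858, -0.00152043,  0.23539008]), [np.float64(0.969)])
radio_charger [342.6, 260.3, 423.4, 325.4] (array([ 0.59837079, -0.11029288,  0.46129875]), [np.float64(0.15)])
now [0.44   0.0014 0.2013] [-1.7998e+02  2.0000e-02  1.0341e+02] | turn tz rad 0.002 rows 1 | tool shift [-0.0023 -0.0006  0.0013] rows 0.1 per-8 [-0.0003 -0.0001  0.0002]
```

Request:
{"api": "play_rows", "payload": {"steps": [[[0.012, 0, 0.045, 0, 0, 0, 0.087], [0, 0, 0.045, 0, 0, 0, 0.087], [0, 0, 0.045, 0, 0, 0, 0.087], [0, 0, 0.035, 0, 0, 0, 0.087], [0, 0, 0.02, 0, 0, 0, 0.087], [0, 0, 0.004, 0, 0, 0, 0.087], [0, 0, 0, 0, 0, 0, 0.087], [0, 0, 0, 0, 0, 0, 0.04], [0, 0, 0, 0, 0, 0, 0.04], [0, 0, 0, 0, 0, 0, 0.04], [0, 0, 0, 0, 0, 0, 0.04], [0, 0, 0, 0, 0, 0, 0.04]]], "force": 35}}

```text
time_s: 26.75
tool_pos: [0.4374, 0.012, 0.0081]
tool_rot: [179.9, -0.0, 103.3]
force: [-1.5, 0.3, 3.1]
grip_width: 0.0594
grasp_force: 35.0
```

Request:
{"api": "play_rows", "payload": {"steps": [[[0, 0, 0, 0, 0, 0, 0.04], [0, 0, 0, 0, 0, 0, 0.04], [0, 0, 0, 0, 0, 0, 0.04]]]}}

```text
time_s: 27.05
tool_pos: [0.4374, 0.012, 0.0081]
tool_rot: [180.0, -0.0, 103.3]
force: [-1.8, 0.9, 5.3]
grip_width: 0.0594
grasp_force: 35.0
```

Request:
{"api": "play_rows", "payload": {"steps": [[[0, 0, -0.02, 0, 0, 0, 0.04], [0, 0, -0.04, 0, 0, 0, 0.04], [0, 0, -0.05, 0, 0, 0, 0.04], [0, 0, -0.05, 0, 0, 0, 0.04], [0, 0, -0.03, 0, 0, 0, 0.04], [0, 0, 0, 0, 0, 0.128, 0.04], [0, 0, 0, 0, 0, 0.128, 0.04], [0, 0, 0, 0, 0, 0.128, 0.04], [0, 0, 0, 0, 0, 0, 0.04], [0, 0, 0, 0, 0, 0, 0.04]]]}}

```text
time_s: 28.05
tool_pos: [0.4367, 0.0116, 0.1972]
tool_rot: [-180.0, 0.0, 81.4]
force: [-0.1, -0.2, -1.4]
grip_width: 0.06
grasp_force: 35.0
```

```bash
python3 - <<'E'
from mv import plan
plan(.5964,-.32,.2,81.3)
E
```

```text
now [0.4367 0.0116 0.1972] [-1.7997e+02  2.0000e-02  8.1450e+01] | turn tz rad 0.0026 rows 1 | tool shift [-0.3036  0.208  -0.0028] rows 7.4 per-8 [-0.038   0.026  -0.0004]
```

Request:
{"api": "play_rows", "payload": {"steps": [[[-0.037, 0.026, 0, 0, 0, 0.002, 0.04], [-0.038, 0.026, 0, 0, 0, 0, 0.04], [-0.038, 0.026, 0, 0, 0, 0, 0.04], [-0.038, 0.026, 0, 0, 0, 0, 0.04], [-0.038, 0.026, 0, 0, 0, 0, 0.04], [-0.038, 0.026, 0, 0, 0, 0, 0.04], [-0.038, 0.026, 0, 0, 0, 0, 0.04], [-0.038, 0.026, 0, 0, 0, 0, 0.04], [0, 0, 0, 0, 0, 0, 0.04], [0, 0, 0, 0, 0, 0, 0.04], [0, 0, 0, 0, 0, 0, 0.04]]]}}

```text
time_s: 29.15
tool_pos: [0.5963, -0.3179, 0.1972]
tool_rot: [-180.0, -0.1, 81.3]
force: [1.0, 0.5, -2.0]
grip_width: 0.0596
grasp_force: 35.0
```

```bash
python3 - <<'E'
from fit import *
from mv import plan
plan(.5964,-.32,.2,81.3)
c=read_camera("wrist");save(c,"w8.png")
s=read_camera("side");d=silhouettes("side","reader_charger")
for x in d[:2]:
    m=x["pixels"].astype(float);print(x["extent"],fit([(s,m)],"reader_charger",(.5925,-.3455,-.15)))
print(proj(c,world(np.array([[0,.078,.022],[-.046,.078,.022],[.046,.078,.022]]),(.5925,-.3455,np.radians(-8.7)))))
E
```

```text
now [ 0.5963 -0.3179  0.1972] [-1.7996e+02 -8.0000e-02  8.1320e+01] | turn tz rad 0.0003 rows 1 | tool shift [-0.002   0.0004 -0.0028] rows 0.1 per-8 [-0.0003  0.0001 -0.0004]
[374.1, 275.5, 444.6, 331.7] (array([ 0.59012155, -0.34617497, -0.16604494]), [np.float64(0.937)])
[[278.76452621 148.74626333]
 [237.95561391 148.82235795]
 [319.56603275 148.79564458]]
```

View pics/w8.png

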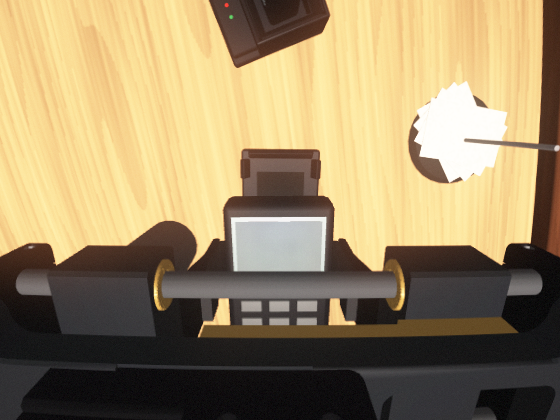

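Request:
{"api": "play_rows", "payload": {"steps": [[[-0.002, 0.0015, 0.03, 0, 0, 0, 0.04], [0, 0, 0.04, 0, 0, 0, 0.04], [0, 0, 0.04, 0, 0, 0, 0.04], [0, 0, 0.03, 0, 0, 0, 0.04], [0, 0, 0.018, 0, 0, 0, 0.04], [0, 0, 0.008, 0, 0, 0, 0.04], [0, 0, 0.004, 0, 0, 0, 0.04], [0, 0, 0, 0, 0, 0, 0.04], [0, 0, 0, 0, 0, 0, 0.04]]]}}

```text
time_s: 30.2
tool_pos: [0.5984, -0.3223, 0.0292]
tool_rot: [179.9, 0.0, 81.2]
force: [0.3, -0.3, -1.7]
grip_width: 0.0597
grasp_force: 35.0
```

Request:
{"api": "play_rows", "payload": {"steps": [[[0, 0, 0.001, 0, 0, 0, 0.04], [0, 0, 0.001, 0, 0, 0, 0.04], [0, 0, 0, 0, 0, 0, 0.04], [0, 0, 0, 0, 0, 0, 0.04]]]}}

```text
time_s: 30.6
tool_pos: [0.5974, -0.3217, 0.0256]
tool_rot: [180.0, -0.0, 81.2]
force: [0.1, 0.1, -1.3]
grip_width: 0.0597
grasp_force: 35.0
```

Request:
{"api": "play_rows", "payload": {"steps": [[[0.0015, 0, 0.001, 0, 0, 0, 0.04], [0, 0, 0.001, 0, 0, 0, 0.04], [0, 0, 0.001, 0, 0, 0, 0.04], [0, 0, 0.001, 0, 0, 0, 0.04], [0, 0, 0, 0, 0, 0, 0.04], [0, 0, 0, 0, 0, 0, 0.04]]]}}

```text
time_s: 31.2
tool_pos: [0.5976, -0.3203, 0.0215]
tool_rot: [-180.0, -0.0, 81.2]
force: [0.8, -0.3, -1.1]
grip_width: 0.06
grasp_force: 35.0
```

Request:
{"api": "play_rows", "payload": {"steps": [[[0, 0, 0.001, 0, 0, 0, 0.04], [0, 0, 0, 0, 0, 0, 0.04], [0, 0, 0, 0, 0, 0, 0.075], [0, 0, 0, 0, 0, 0, 0.075], [0, 0, 0, 0, 0, 0, 0.075], [0, 0, 0, 0, 0, 0, 0.075], [0, 0, -0.03, 0, 0, 0, 0.075], [0, 0, -0.05, 0, 0, 0, 0.087], [0, 0, -0.05, 0, 0, 0, 0.087], [0, 0, -0.05, 0, 0, 0, 0.087], [0, 0, 0, 0, 0, 0, 0.087], [0, 0, 0, 0, 0, 0, 0.087]]]}}

```text
time_s: 32.4
tool_pos: [0.5982, -0.3208, 0.2022]
tool_rot: [179.8, 0.0, 81.2]
force: [1.0, 0.5, -0.7]
grip_width: 0.0868
grasp_force: 0.0
```

```bash
python3 - <<'E'
from fit import *
c=read_camera("wrist");s=read_camera("side");t=read_camera("top")
M["rh"]=[p+np.array([0,0,.012]) for p in M["reader_center"]]
for cam,k in(("wrist",c),("side",s),("top",t)):
    for n in("reader_center","reader_charger"):
      for d in silhouettes(cam,n):
        m=d["pixels"].astype(float);nn="rh" if n=="reader_center" else n
        if iou(k,nn,(.5945,-.3336,-.15),m)>.3: print(cam,n,fit([(k,m)],nn,(.5945,-.3336,-.15)),fitz([(k,m)],"reader_center",(.5945,-.3336,.012,-.15)) if nn=="rh" else "")
cv2.imwrite("pics/f.png",np.hstack([cv2.resize(s["frame"][130:340,220:460,::-1],(0,0),fx=1.7,fy=1.7),cv2.resize(c["frame"][60:270,160:400,::-1],(0,0),fx=1.6,fy=1.7)]))
E
```

```text
wrist reader_center (array([ 0.59542072, -0.33428263, -0.15097521]), [np.float64(0.96)]) (array([ 0.5953, -0.3351,  0.0047]), np.float64(-0.983))
wrist reader_charger (array([ 0.59319117, -0.34541687, -0.1576049 ]), [np.float64(0.503)]) 
side reader_center (array([ 0.59375714, -0.33207843, -0.14187935]), [np.float64(0.9)]) (array([ 0.6221, -0.2983, -0.0267]), np.float64(-0.952))
side reader_charger (array([ 0.59050444, -0.34593682, -0.14414232]), [np.float64(0.503)])
```

View pics/f.png

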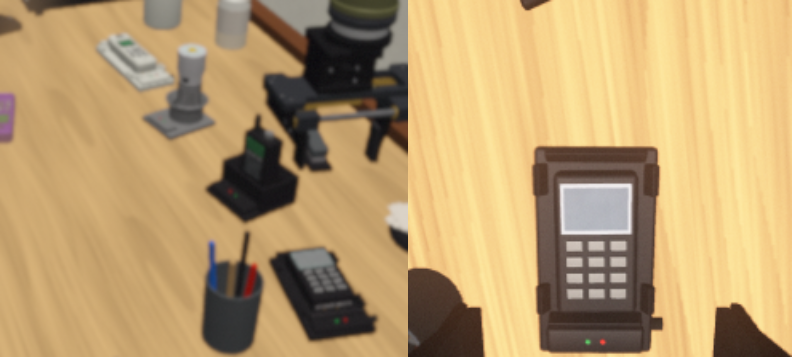

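All four are in their chargers: the reader lies keys up between the lips, centred at roughly crop px (595,240). Pen cup is standing untouched.

```bash
python3 -c "
from cell import sign_off
print(sign_off())"
```

```text
the job is handed in; nothing more can be done
None
```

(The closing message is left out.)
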